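# Fill up a slanted kit carrier with wire spools, one per well

### The job

One well of the slanted carrier under the light bar already holds its spool of wire. Take the two narrow spools from the tray and put one into each of the two empty wells, pressed home so that it stands on the floor of its well, in line with it. Leave the wide spool and the cup in the tray, and the tape core and the screwdriver on the bench, where they are.

Things in the scene. Friction and masses are not known exactly. Their poses are not given: they have to be found in the camera images.
- spool1: one of two identical upright spools of wire: a plain cylinder 58 mm in diameter and 80 mm tall, about 0.3 kg, white winding flush with its black end flanges, paper disc on top. Origin at its centre, 40 mm above its underside; z along its axis. It starts standing on the tray floor, at least 90 mm centre to centre from whatever else stands in the tray. The same either way up.
- spool2: one of two identical upright spools of wire: a plain cylinder 58 mm in diameter and 80 mm tall, about 0.3 kg, white winding flush with its black end flanges, paper disc on top. Origin at its centre, 40 mm above its underside; z along its axis. It starts standing on the tray floor, at least 90 mm centre to centre from whatever else stands in the tray. The same either way up.
- carrier: plain grey block 100 x 300 x 38 mm with three round wells in a row 95 mm apart, fixed on a stand that slants it 30 degrees to face the robot's side. Origin at the centre of its underside, 55 mm above the table; z points out of the wells, 30 degrees from vertical, leaning towards the robot's side; x points up the slope, y lies level along the row. Top face 38 mm from the origin along z.
- light_bar (a point): middle of the fixed level light bar, 22 mm thick, 360 mm long, running along the carrier's y over the wells, 270 mm above the table and straight over the carrier's origin: it blocks a gripper coming straight down on a well. Held at bar height by 12 mm arms, 165 mm either side of the middle, from upright posts 90 mm behind the bar, away from the robot.
- well1 (a point): one of the two empty wells (any of the three places in the row): the point on the well's axis 40 mm above its floor (8 mm outside the mouth), where the centre of a fully seated spool lies; axes as the carrier's (z along the well, outwards). The well is 68 mm in diameter, 32 mm deep, flat-floored with a thin grey pad, bevelled 3 mm at the mouth; a seated spool stands 48 mm proud.
- well2 (a point): the other of the two empty wells (any of the three places in the row): the point on the well's axis 40 mm above its floor (8 mm outside the mouth), where the centre of a fully seated spool lies; axes as the carrier's (z along the well, outwards). The well is 68 mm in diameter, 32 mm deep, flat-floored with a thin grey pad, bevelled 3 mm at the mouth; a seated spool stands 48 mm proud.
- loaded: the spool that already stands in the third well, held there: 58 mm in diameter, 80 mm tall, slanted with the well, 48 mm proud of the block. Origin at its centre; the axes of this entry are level (z up), not slanted.
- tray: fixed shallow steel tray on which the spools to load start, 270 x 280 mm with walls 16 mm high and 4 mm thick; floor top 4 mm above the table. Origin on the table, 30 mm beyond (+x of) the middle of the tray, z up.
- big_spool: bystander: wider spool, 84 mm in diameter and 80 mm tall, same materials, standing in the tray among the others; it does not fit a well. Origin at its centre.
- tape_roll: bystander: cardboard tape core, 100 mm across, 45 mm tall, lying flat at the back. Origin at the centre of its underside.
- screwdriver: bystander: screwdriver lying between tray and stand, pointing away from the robot. Origin on its underside.
- marker_cup: bystander: empty grey cup 72 mm across, 95 mm tall, standing in the tray. Origin at the centre of its underside.

How it is judged:
At the end, for the whole second after the job is handed in: Each of the two empty wells has received one of the two narrow spools, its centre within 12 mm of the seated point and its axis within 0.2 rad of the well's axis, either way up; the spools are at rest (under 0.03 m/s) (((distance between spool1 and well1 below 0.012 m and angle between the z axis of spool1 and the z axis of well1, either way round below 0.2 rad) or (distance between spool2 and well1 below 0.012 m and angle between the z axis of spool2 and the z axis of well1, either way round below 0.2 rad)) and ((distance between spool1 and well2 below 0.012 m and angle between the z axis of spool1 and the z axis of well2, either way round below 0.2 rad) or (distance between spool2 and well2 below 0.012 m and angle between the z axis of spool2 and the z axis of well2, either way round below 0.2 rad)) and linear speed of each of spool1, spool2 below 0.03 m/s); the robot touches nothing.
It fails at once if the wide spool moved more than 30 mm (distance of big_spool from where it was at the start of the episode above 0.03 m).
It fails at once if another bystander moved more than 30 mm (distance of any of tape_roll, screwdriver, marker_cup from where it was at the start of the episode above 0.03 m).
It also fails if it takes over 64 s, if anything falls off the work surface, if the arm or the gripper's body presses on something with over 40 N, if the wrist force passes 120 N, or if a joint passes its speed limit or range.

### The arm

A 6-joint arm with a two-finger parallel gripper is mounted at the origin on the work surface. World frame = base frame: x ahead of the robot, y to its left, z up, the work surface at z = 0. Lengths are in m, angles in rad, forces in N, time in s.
With the tool pointing down it reaches from about 0.35 to 0.85 m from the base axis. Payload 8.1 kg.
Tool frame: the origin (TCP) lies midway between the tips of the shut fingers; the grasp point (between the pads) lies 19 mm behind it; z points along the fingers, y is the line along which they close (so a half turn about z gives the same grasp; the last joint's range is limited). The gripper opens to 93 mm and grips with 3 to 60 N. Pads are 15 mm wide; open, the fingers measure 128 mm over their backs; the gripper's body (75 mm by 188 mm) begins 65 mm behind the grasp point.
Start: joints at [1.122, 0.13, 1.488, -0, 1.523, -0.085], TCP at [0.213, 0.561, 0.219] pointing down, gripper open.
Joint ranges: [-2.96, 2.96], [-0.89, 2.26], [0.02, 2.5], [-1.34, 4.48], [0, 2.73], [-2.66, 2.66]. Speed limits (rad/s): [2.39, 2.39, 2.79, 3.14, 3.14, 3.14].

### API

Orientations are given as a rotation vector (axis times angle).
In Python, from rig import get_obs, get_image, camera_info, sign_off gives the robot as it stands.
- The arm moves only by the shell command python3 -m creep 'ROWS' [FORCE]. ROWS is JSON, a list of rows, each a list of 3 entries, a list of its own where there are three numbers: the shift along the tool's x, y, z in units of 60 mm (1.0 is 60 mm), then the turn about the tool's z in units of 6 degrees (1.0 is 6 degrees), then the opening, from 0 (shut) to 1 (fully open). A call has exactly 5 rows; each row is the pose to reach, as a shift and turn from the pose commanded when the call began, along the tool's axes at that moment; what a row does not reach only later rows make up. A row lasts 1/8 s, in which the tool goes at most 62.5 mm and 10.7 degrees, less where a joint would pass 70% of its speed; a pose out of reach is approached as far as the arm can. A call with a gripper value outside its range is refused whole. The fingers move at their own pace and stop on an object; FORCE is the grip in N (left out, the last holds). Time passes only in rows, so rows that repeat a pose let the fingers close, or fill a call up. It gives the time, the measured TCP pose, the force, the opening and the grip force at its end, in the units of the state.
- get_obs(): the state, without advancing time (a new reading comes with each control period).
- get_image(name): name is "scene" or "top" or "wrist"; returns (picture, depth): 480x640x3 uint8, red, green, blue; 480x640 float32, m along the optical axis (not along the pixel's ray), 0 where there is no reading.
- camera_info(name): a dict with "camera_matrix" (3x3 intrinsics, pixels), "dist_coeffs" ([k1, k2, p1, p2, k3] as OpenCV has them; the pictures are not rectified), "origin" and "rotation" of the camera in the world. Camera axes: x right, y down, z forward; pixel columns grow to the right and rows downward; lengths in m; the calibration is good to about 2 mm. A picture is of the moment at which its call begins: read the wrist's pose just before it. camera_info takes no time and is no camera call; for the wrist camera it gives the pose at the moment of the call.
- sign_off(): hands the job in; it is judged then, once.
The state is a dict: "clock": time; "qpos": joint angles; "joint_vel": joint speeds; "effort": joint torques, N m; "tcp_pos": TCP position; "tool_rot": TCP orientation; "contact_force": force on the tool from outside, world axes, zero at the start; "torque": the same for the moment, N m; "gripper_width": opening from 0.0 (shut) to 1.0 (fully open); "gripper_force": force on a finger pad.
Only numpy, scipy, OpenCV 4.12 (cv2) and the standard library are available. Lean on these libraries where they do the work, as an engineer would, in place of code of your own. Each camera call takes 0.05 s, during which the arm holds its last target. There are 200 camera calls.

## Working session

There is one attempt and no reset: what is moved stays moved. The work goes in short steps, Python scripts to look and compute and a shell command to move; the robot and the scene stay as the last step left them, time stands still between calls to the robot, and variables do not carry over. Pictures are saved under pics/ and viewed, at most 10 in all, crops included, and the job is handed in when it is done.

```bash
ls; mkdir -p pics; python3 - <<'E'
from rig import *
import cv2,numpy as np
for n in ("scene","top"):
    im,d=get_image(n); cv2.imwrite(f"pics/{n}0.png",im[:,:,::-1]); np.savez(f"{n}0.npz",im=im,d=d)
    c=camera_info(n); print(n,c)
print(get_obs())
E
```

```text
pics
scene {'camera_matrix': array([[509.19111095,   0.        , 320.31609798],
       [  0.        , 509.19111095, 245.5444133 ],
       [  0.        ,   0.        ,   1.        ]]), 'dist_coeffs': array([-0.02584485,  0.        ,  0.        ,  0.        ,  0.        ]), 'origin': array([1.25154378, 0.3918713 , 0.81543836]), 'rotation': array([-1.21280237, -2.20050748,  1.04332558])}
top {'camera_matrix': array([[594.1561886 ,   0.        , 321.98104681],
       [  0.        , 594.1561886 , 241.29280066],
       [  0.        ,   0.        ,   1.        ]]), 'dist_coeffs': array([-0.1726247,  0.       ,  0.       ,  0.       ,  0.       ]), 'origin': array([ 3.75919177e-01, -7.22862427e-04,  1.34326434e+00]), 'rotation': array([-2.08912607,  2.15052332, -0.19680608])}
{'clock': 0.1, 'qpos': array([ 1.12160244e+00,  1.31078486e-01,  1.48915019e+00, -2.95825146e-05,
        1.52303780e+00, -8.53981269e-02]), 'joint_vel': array([-0.00185348, -0.00185443, -0.00191936, -0.00046931,  0.00109355,
       -0.00058611]), 'effort': array([ 1.16465344e-03, -5.61344039e+01, -4.93092942e+01,  7.70410616e-02,
        2.92628777e-02, -7.32028957e-05]), 'tcp_pos': array([0.21325661, 0.56026648, 0.21770773]), 'tool_rot': array([-5.68225785e-01, -3.08935573e+00,  2.54778904e-03]), 'contact_force': array([0.57834111, 0.87463742, 0.51990385]), 'torque': array([ 0.00229206, -0.01493225,  0.0211883 ]), 'gripper_force': 0.0, 'gripper_width': 1.0020210084752887}
```

View pics/scene0.png

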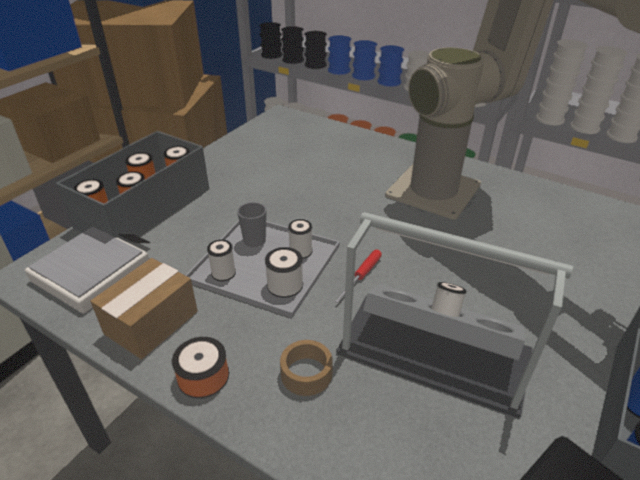

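View pics/top0.png

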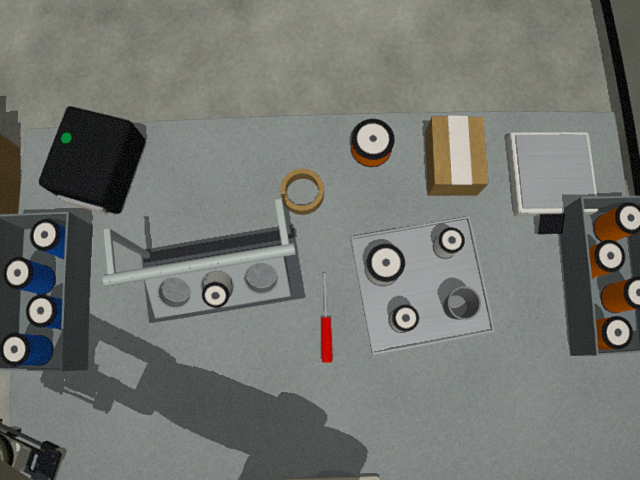

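```bash
cat > h.py <<'E'
import numpy as np,cv2
from scipy.spatial.transform import Rotation as R
from rig import *
def ray(name_or_c,uv,z):
    c=camera_info(name_or_c) if isinstance(name_or_c,str) else name_or_c
    p=cv2.undistortPoints(np.array(uv,float).reshape(-1,1,2),c["camera_matrix"],c["dist_coeffs"])[:,0]
    d=np.c_[p,np.ones(len(p))]@R.from_rotvec(c["rotation"]).as_matrix().T
    o=c["origin"]; return o+d*((z-o[2])/d[:,2])[:,None]
def ells(mask,amin,amax):
    out=[]
    for k in cv2.findContours(mask.astype(np.uint8),cv2.RETR_EXTERNAL,cv2.CHAIN_APPROX_NONE)[0]:
        if amin<cv2.contourArea(k)<amax and len(k)>10: out.append(cv2.fitEllipse(cv2.convexHull(k)))
    return out
E
python3 - <<'E'
from h import *
im=np.load("top0.npz")["im"]; d=np.load("top0.npz")["d"]
m=(im.min(2)>190)
for e in ells(m,150,1500):
    if 190<e[0][0]<480: print("disc",np.round(e[0],1),np.round(e[1],1),ray("top",[e[0]],.084 if e[0][0]>300 else .1295).round(4))
g=cv2.cvtColor(im,cv2.COLOR_RGB2GRAY)
big=cv2.resize(im[205:335,95:310],None,fx=3.6,fy=3.6,interpolation=cv2.INTER_CUBIC); cv2.imwrite("pics/car.png",big[:,:,::-1])
print("bar ends",ray("top",[[105,281],[294,251]],.281).round(4))
print("tray corners (rim z .016)",ray("top",[[351,239],[467,218],[493,329],[374,353]],.016).round(4))
for u,v in [(175,290),(261,277),(214,295),(200,266)]: print(u,v,d[v,u],1.343-d[v,u])
E
```

```text
disc [214.9 295. ] [16.7 18.5] [[0.5026 0.225  0.1295]]
disc [385.6 262. ] [25.7 26.5] [[ 0.5681 -0.1339  0.084 ]]
disc [451.4 239.4] [17.2 17.4] [[ 0.6132 -0.2802  0.084 ]]
disc [459.6 162.8] [21.5 62.3] [[ 0.7873 -0.3117  0.084 ]]
disc [372.8 138.1] [28.1 29.6] [[ 0.85   -0.1194  0.084 ]]
bar ends [[0.5169 0.4039 0.281 ]
 [0.5632 0.0523 0.281 ]]
tray corners (rim z .016) [[ 0.6338 -0.0647  0.016 ]
 [ 0.6754 -0.3354  0.016 ]
 [ 0.4184 -0.3773  0.016 ]
 [ 0.3758 -0.1064  0.016 ]]
175 290 1.294667 0.04833305
261 277 1.2970479 0.0459522
214 295 1.2147839 0.12821615
200 266 1.0762596 0.26674044
```

View pics/car.png

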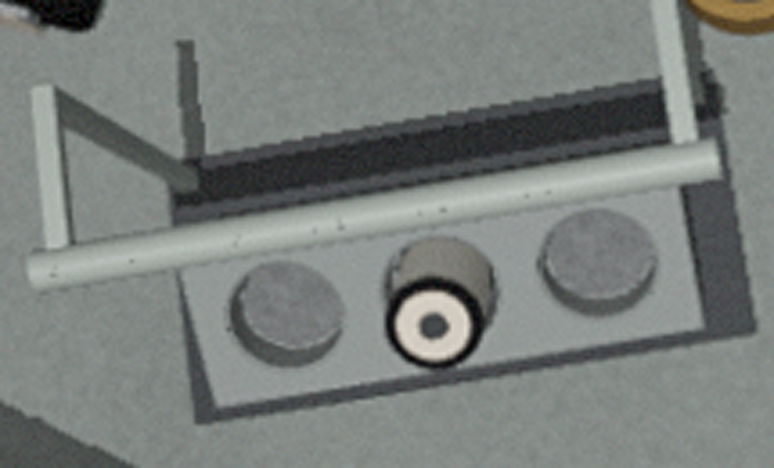

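```bash
python3 - <<'E'
from h import *
im=np.load("top0.npz")["im"]; d=np.load("top0.npz")["d"]
c=camera_info("top"); Rm=R.from_rotvec(c["rotation"]).as_matrix()
uv=np.stack(np.meshgrid(np.arange(640),np.arange(480)),-1).reshape(-1,2).astype(float)
p=cv2.undistortPoints(uv[:,None],c["camera_matrix"],c["dist_coeffs"])[:,0]
P=((np.c_[p,np.ones(len(p))]*d.reshape(-1,1))@Rm.T+c["origin"]).reshape(480,640,3)
np.save("P.npy",P)
# bar
M=(P[...,2]>.25)&(P[...,2]<.30)&(P[...,1]>0)&(P[...,1]<.45)&(d>0); b=P[M]
x,y=b[:,0],b[:,1]
for _ in range(4):
    k=np.polyfit(y,x,1); r=np.abs(x-np.polyval(k,y)); s=r<.012; x,y=x[s],y[s]
print("bar yaw",np.degrees(np.arctan(-k[0])),"ends y",y.min(),y.max(),"mid",np.polyval(k,(y.min()+y.max())/2),(y.min()+y.max())/2,"z",np.percentile(b[:,2],[50,95]))
# small spool discs and tray
print("B depth",P[318,404],"A",P[239,451],"loaded",P[295,215])
g=im.min(2)
sub=np.zeros((480,640),bool); sub[300:337,385:425]=1
for e in ells((g>175)&sub,60,900): print("B",e,ray("top",[e[0]],.084))
# top face plane
poly=[(195,308),(235,303),(150,290)]
m=np.zeros((480,640),np.uint8); cv2.fillPoly(m,[np.array([(152,286),(288,266),(290,292),(155,313)])],1)
q=P[(m>0)&(d>0)]
# fit plane robustly with given tilt
for _ in range(6):
    A=np.c_[q[:,:2],np.ones(len(q))]; s=np.linalg.lstsq(A,q[:,2],rcond=None)[0]; r=q[:,2]-A@s
    q=q[np.abs(r)<max(.003,1.5*np.std(r))]
print("plane",s,"tilt",np.degrees(np.arctan(np.hypot(s[0],s[1]))),"yaw",np.degrees(np.arctan2(s[1],s[0])),len(q))
o=get_obs(); print(R.from_rotvec(o["tool_rot"]).as_matrix().round(3))
# well outlines: points >4mm below plane
D=P[...,2]-(P[...,:2]@s[:2]+s[2]); w=((D<-.005)&(m>0)&(d>0))
for e in ells(w,100,3000): print("well floor-ish",np.round(e[0],1),np.round(e[1],1))
E
```

```text
bar yaw 7.0929130201929596 ends y 0.053163043591086465 0.41065658037374825 mid 0.5499403824502092 0.23190981198241736 z [0.27805924 0.28275564]
B depth [ 0.4467914  -0.16697219  0.08833281] A [ 0.61477996 -0.27990066  0.08095636] loaded [0.50266988 0.2251058  0.12842652]
B ((405.4683532714844, 317.5281677246094), (18.43357276916504, 18.81304931640625), 96.77770233154297) [[ 0.44792391 -0.17071902  0.084     ]]
plane [-0.21419499 -0.02741962  0.18436441] tilt 12.185506657952823 yaw -172.7051037148163 1481
[[-0.935  0.356 -0.001]
 [ 0.356  0.935 -0.002]
 [ 0.    -0.002 -1.   ]]
well floor-ish [176.5 295.5] [21.7 27.4]
well floor-ish [261.8 280.4] [25.9 29.1]
```

```bash
cat >> h.py <<'E'
def go(tgt,yaw):
    "units from current measured pose to target TCP position, tool x yaw in deg"
    o=get_obs(); M=R.from_rotvec(o["tool_rot"]).as_matrix()
    y0=np.degrees(np.arctan2(M[1,0],M[0,0])); t=-((yaw-y0+180)%360-180)/6
    print("t",round(o["clock"],2),"tcp",o["tcp_pos"].round(4),"yaw",round(y0%360,2),"-> shift",(M.T@(np.array(tgt)-o["tcp_pos"])/.06).round(3),"turn",round(t,2),"F",o["contact_force"].round(1),"w",round(o["gripper_width"],3),"gf",round(o["gripper_force"],1))
YW=7.2; cx=np.array([np.cos(np.radians(YW)),np.sin(np.radians(YW)),0]); cy=np.array([-cx[1],cx[0],0]); cz=np.array([0,0,1.])
O=np.array([.546,.231,.055])
def car(dx,dy,z): return np.r_[(O+dx*cx+dy*cy)[:2],z]
E
python3 - <<'E'
from h import *
print(ray("top",[[174.7,291.7],[261.4,277.2]],.0879), car(-.019,.095,.088),car(-.019,-.095,.088),car(-.043,0,.1295))
E
python3 -m creep '[[[-0.65,-0.8,0],-1,1],[[-1.3,-1.6,0],-2,1],[[-1.95,-2.4,0],-3,1],[[-2.6,-3.2,0],-4,1],[[-3.2,-4,0],-5,1]]'
python3 -c "
from h import *
go([.448,-.171,.16],189)"
```

```text
[[0.51594948 0.32041733 0.0879    ]
 [0.54255916 0.13271329 0.0879    ]] [0.51524316 0.32286957 0.088     ] [0.53905648 0.13436777 0.088     ] [0.50333907 0.22561067 0.1295    ]
clock: 0.72
tcp_pos: [0.3076, 0.2662, 0.2183]
tool_rot: [-0.257, 3.131, -0.001]
contact_force: [0.8, -0.6, -0.8]
gripper_width: 1.001
gripper_force: 0.0
t 0.72 tcp [0.3076 0.2662 0.2183] yaw 189.38 -> shift [-1.122 -7.57   0.974] turn 0.06 F [ 0.8 -0.6 -0.8] w 1.001 gf 0.0
```

```bash
sed -i 's/^YW=7.2/YW=7.5/; s/\[.546,.231,.055\]/[.5465,.230,.055]/' h.py
python3 -m creep '[[[-0.1,-0.8,0],0,1],[[-0.25,-1.6,0],0,1],[[-0.4,-2.4,0],0,1],[[-0.5,-3.2,0],0,1],[[-0.6,-4,0],0,1]]' >/dev/null
python3 -m creep '[[[-0.1,-0.9,0],0,1],[[-0.25,-1.8,0],0,1],[[-0.4,-2.7,0.2],0,1],[[-0.5,-3.57,0.4],0,1],[[-0.52,-3.57,0.4],0,1]]'
python3 - <<'E'
from h import *
im,d=get_image("wrist"); c=camera_info("wrist"); cv2.imwrite("pics/w1.png",im[:,:,::-1])
print(c["origin"],c["rotation"])
for e in ells(im.min(2)>185,300,40000): print(np.round(e[0],1),np.round(e[1],1),ray(c,[e[0]],.084))
go([.448,-.171,.062],189)
E
```

```text
clock: 1.98
tcp_pos: [0.4452, -0.1721, 0.1926]
tool_rot: [0.244, -3.129, -0.002]
contact_force: [-0.1, 0.9, -0.1]
gripper_width: 0.999
gripper_force: 0.0
[ 0.36316723 -0.18530706  0.35973621] [1.90052837 2.22325637 0.34544388]
[223.5 348.1] [45.  74.6] [[ 0.54947556 -0.2249263   0.084     ]]
[160.5 288.8] [ 92.3 170.4] [[ 0.50564173 -0.27691917  0.084     ]]
[369.6 258.3] [18.6 44.8] [[ 0.45696193 -0.12588348  0.084     ]]
[312.1 240.7] [53.2 57.3] [[ 0.45008565 -0.16955928  0.084     ]]
[241.7 190.6] [170.3 319.2] [[ 0.42159542 -0.22358725  0.084     ]]
[248.8 189.6] [143.1 368.9] [[ 0.42015652 -0.21875257  0.084     ]]
t 2.02 tcp [ 0.4454 -0.1704  0.1933] yaw 188.99 -> shift [-0.046 -0.02   2.189] turn -0.0 F [-0.4 -0.  -0.8] w 0.999 gf 0.0
```

View pics/w1.png

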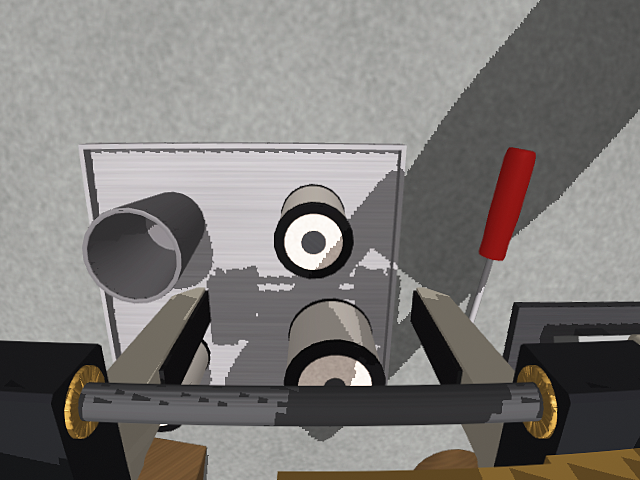

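```bash
python3 - <<'E'
from h import *
c=camera_info("wrist")
p=ray(c,[[90,150],[398,150],[95,147],[395,147]],.018); print(p.round(4))
ux=np.array([np.cos(np.radians(9)),np.sin(np.radians(9)),0])
print("dist spoolB centre to wall along x'", ((np.array([.449,-.170,.018])-p)@ux).round(4))
go([.449,-.170,.060],189)
E
```

```text
[[ 0.42   -0.3661  0.018 ]
 [ 0.3808 -0.1071  0.018 ]
 [ 0.4168 -0.3617  0.018 ]
 [ 0.3788 -0.1102  0.018 ]]
dist spoolB centre to wall along x' [0.0593 0.0575 0.0617 0.06  ]
t 2.02 tcp [ 0.4454 -0.1704  0.1933] yaw 188.99 -> shift [-0.065 -0.006  2.222] turn -0.0 F [-0.4 -0.  -0.8] w 0.999 gf 0.0
```

```bash

python3 -m creep '[[[-0.06,0,0.5],0,1],[[-0.06,0,1],0,1],[[-0.06,0,1.5],0,1],[[-0.06,0,2],0,1],[[-0.06,0,2.22],0,1]]' 20 |head -2
python3 -m creep '[[[0,0,0],0,0.9],[[0,0,0],0,0.6],[[0,0,0],0,0.55],[[0,0,0],0,0.5],[[0,0,0],0,0.5]]' 20
python3 -m creep '[[[0,0,0],0,0.5],[[0,0,0],0,0.5],[[0,0,-0.03],0,0.5],[[0,0,-0.07],0,0.5],[[0,0,-0.07],0,0.5]]' 20
```

```text
clock: 2.65
tcp_pos: [0.4487, -0.1672, 0.0601]
clock: 3.28
tcp_pos: [0.4502, -0.1692, 0.0622]
tool_rot: [-0.251, 3.13, -0.001]
contact_force: [-0.4, 1.6, 4.6]
gripper_width: 0.618
gripper_force: 20.0
clock: 3.9
tcp_pos: [0.4495, -0.169, 0.0655]
tool_rot: [0.251, -3.131, -0.0]
contact_force: [0.1, 0.2, -2.8]
gripper_width: 0.619
gripper_force: 20.0
```

```bash

python3 -m creep '[[[0.15,0,0],0,0.5],[[0.3,0,0],0,0.5],[[0.45,0,0],0,0.5],[[0.55,0,-0.02],0,0.5],[[0.65,0,-0.03],0,0.5]]' 20
python3 -m creep '[[[0.12,0,-0.02],0,0.5],[[0.24,0,-0.02],0,0.5],[[0.36,0,-0.01],0,0.5],[[0.48,0,0],0,0.5],[[0.6,0,0.01],0,0.5]]' 20
python3 - <<'E'
from h import *
im,d=get_image("scene"); cv2.imwrite("pics/s1.png",cv2.resize(im[180:330,150:400],None,fx=3,fy=3)[:,:,::-1])
E
```

```text
clock: 4.53
tcp_pos: [0.4118, -0.1754, 0.0682]
tool_rot: [-0.25, 3.129, -0.001]
contact_force: [3.1, 1.7, 1.3]
gripper_width: 0.619
gripper_force: 20.0
clock: 5.15
tcp_pos: [0.375, -0.1812, 0.0667]
tool_rot: [0.251, -3.131, 0.0]
contact_force: [2.1, -0.9, 0.6]
gripper_width: 0.615
gripper_force: 20.0
```

View pics/s1.png

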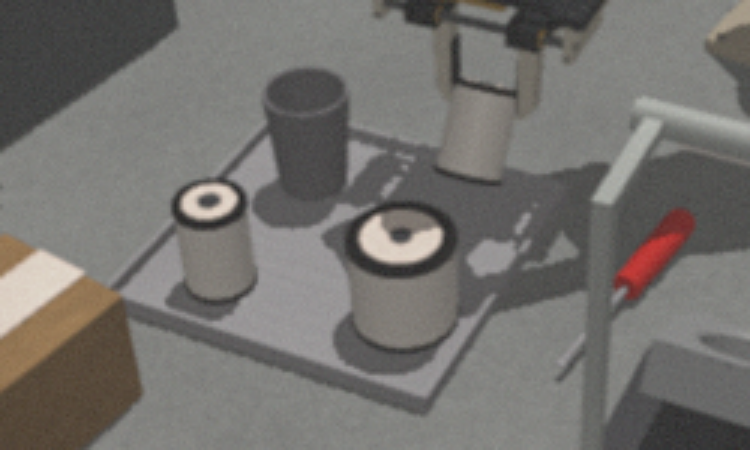

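```bash

python3 -m creep '[[[0,0,-0.3],0,0.5],[[0,0,-0.8],0,0.5],[[0,0,-1.4],0,0.5],[[0,0,-2],0,0.5],[[0,0,-2]
,0,0.5]]' 30
cat >> h.py <<'E'
def tilt(save=None):
    im,d=get_image("wrist"); c=camera_info("wrist"); o=get_obs()
    if save: cv2.imwrite(save,im[:,:,::-1]); np.savez("w.npz",im=im,d=d,o=c["origin"],r=c["rotation"])
    uv=np.stack(np.meshgrid(np.arange(640),np.arange(480)),-1).reshape(-1,2).astype(float)
    p=cv2.undistortPoints(uv[:,None],c["camera_matrix"],c["dist_coeffs"])[:,0]
    P=(np.c_[p,np.ones(len(p))]*d.reshape(-1,1))@R.from_rotvec(c["rotation"]).as_matrix().T+c["origin"]
    M=R.from_rotvec(o["tool_rot"]).as_matrix(); Q=(P-o["tcp_pos"])@M   # tool frame
    s=(d.ravel()>0)&(np.abs(Q[:,1])<.022)&(np.abs(Q[:,0])<.04)&(Q[:,2]>-.06)&(Q[:,2]<.02)
    q=Q[s]; print("pts",len(q),np.percentile(q,[5,50,95],axis=0).round(4).tolist())
    return Q.reshape(480,640,3),im,d
E
python3 - <<'E'
from h import *
Q,im,d=tilt("pics/w2.png")
E
```

```text
clock: 5.82
tcp_pos: [0.3761, -0.1816, 0.1884]
tool_rot: [-0.25, 3.13, -0.003]
contact_force: [-0.0, -0.9, -3.1]
gripper_width: 0.616
gripper_force: 30.0
pts 12339 [[-0.0171, -0.0196, -0.0324], [0.0001, -0.0004, -0.0217], [0.0184, 0.0192, -0.0085]]
```

View pics/w2.png

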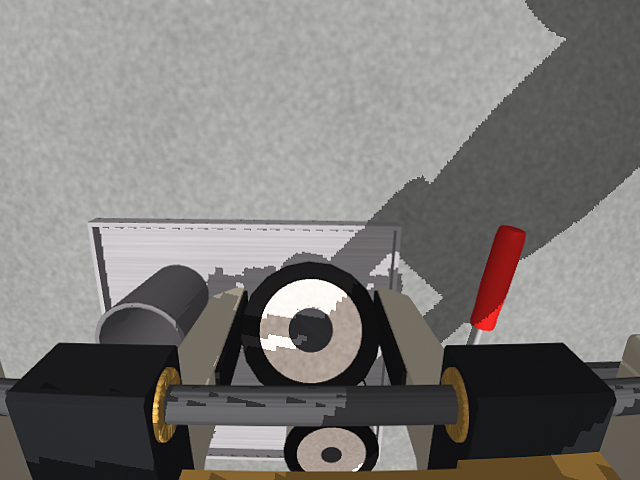

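```bash
cat >> h.py <<'E'
def disc(Q,d):
    q=Q.reshape(-1,3); s=(d.ravel()>0)&(np.hypot(q[:,0],q[:,1])<.024)&(q[:,2]>-.06)&(q[:,2]<.02); q=q[s]
    for _ in range(5):
        A=np.c_[q[:,:2],np.ones(len(q))]; k=np.linalg.lstsq(A,q[:,2],rcond=None)[0]; r=np.abs(q[:,2]-A@k); q=q[r<max(.0015,2*r.std())]
    print("tilt x,y deg",np.degrees(np.arctan(k[:2])).round(1),"z at axis",k[2].round(4))
    return k
E
python3 - <<'E'
from h import *
Q,im,d=tilt(); k=disc(Q,d)
m=((im.min(2)<60)|(im.min(2)>120))&(d>0); r=np.abs(Q[...,2]-(Q[...,:2]@k[:2]+k[2]))<.002
m=r&(np.abs(Q[...,1])<.032)&(np.abs(Q[...,0])<.04)
print([ (Q[m][:,i].min().round(4),Q[m][:,i].max().round(4)) for i in range(3)], m.sum())
for e in ells(m,1000,40000): 
    u,v=map(int,e[0]); print(e[0],Q[v,u])
E
```

```text
pts 12337 [[-0.0171, -0.0195, -0.0324], [0.0, -0.0004, -0.0218], [0.0184, 0.0192, -0.0084]]
tilt x,y deg [33.8  0.4] z at axis -0.0213
[(np.float64(-0.0198), np.float64(0.023)), (np.float64(-0.0319), np.float64(0.032)), (np.float64(-0.0348), np.float64(-0.0049))] 14081
(313.4848327636719, 328.582763671875) [ 0.00014282 -0.00034722 -0.02201155]
```

```bash
python3 - <<'E'
from h import *
go(car(-.10,-.095,.19),187.5); go(car(-.0786,-.095,.161),187.5)
E
```

```text
t 5.92 tcp [ 0.3746 -0.1805  0.1851] yaw 189.15 -> shift [-2.205  4.765 -0.079] turn 0.27 F [-1.  -0.1 -3.3] w 0.617 gf 30.0
t 5.92 tcp [ 0.3746 -0.1805  0.1851] yaw 189.15 -> shift [-2.562  4.754  0.403] turn 0.27 F [-1.  -0.1 -3.3] w 0.617 gf 30.0
```

```bash

python3 -m creep '[[[0,0.6,-0.1],0,0.5],[[-0.3,1.2,-0.1],0,0.5],[[-0.7,1.9,-0.1],0,0.5],[[-1,2.5,-0.1],0.2,0.5],[[-1.2,3,-0.1],0.27,0.5]]' 30 >/dev/null
python3 -m creep '[[[-0.2,0.5,0],0,0.5],[[-0.5,1,0],0,0.5],[[-0.8,1.4,0],0,0.5],[[-0.9,1.7,0],0,0.5],[[-1,1.75,0],0,0.5]]' 30 >/dev/null
python3 - <<'E'
from h import *
Q,im,d=tilt("pics/w3.png"); disc(Q,d)
go(car(-.0786,-.095,.161),187.5); 
E
```

```text
pts 12337 [[-0.0171, -0.0196, -0.0324], [-0.0, -0.0004, -0.0217], [0.0183, 0.0192, -0.0084]]
tilt x,y deg [33.9  0.4] z at axis -0.0213
t 7.22 tcp [0.463  0.1204 0.1905] yaw 187.6 -> shift [-0.309  0.045  0.491] turn 0.02 F [-0.5  0.7 -3.6] w 0.618 gf 30.0
```

View pics/w3.png

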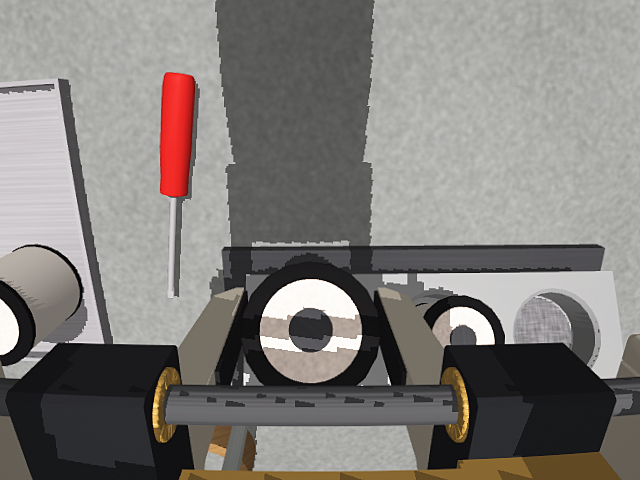

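```bash
python3 - <<'E'
from h import *
z=np.load("w.npz"); im,d=z["im"],z["d"]; c=camera_info("wrist")
def rel(p): v=p-O; return np.c_[v@cx,v@cy,p[:,2]].round(4)
print("well rim",rel(ray(c,[[556.5,332]],.088)),"expect -.019,.095")
g=im.min(2); s=np.zeros(g.shape,bool); s[310:352,425:510]=1
for e in ells((g>150)&s&(im.max(2)<256),100,3000): print("loaded",e[0],e[1],rel(ray(c,[e[0]],.1295)))
# outer black ring edge of loaded: left/right extent & top
print("loaded hub/ring centre",rel(ray(c,[[463,341]],.1295)),"expect -.043,0")
print("face lower edge",rel(ray(c,[[250,276],[612,271]],.055+.019-.025+.014)))
E
```

```text
well rim [[-0.0193  0.0948  0.088 ]] expect -.019,.095Traceback (most recent call last):
  File "<stdin>", line 6, in <module>
  File "h.py", line 12, in ells
    if amin<cv2.contourArea(k)<amax and len(k)>10: out.append(cv2.fitEllipse(cv2.convexHull(k)))
                                                              ~~~~~~~~~~~~~~^^^^^^^^^^^^^^^^^^^
cv2.error: OpenCV(4.12.0) /io/opencv/modules/imgproc/src/shapedescr.cpp:361: error: (-201:Incorrect size of input array) There should be at least 5 points to fit the ellipse in function 'fitEllipseNoDirect'
```

```bash

python3 -m creep '[[[-0.2,0.04,0.2],0,0.5],[[-0.31,0.04,0.4],0,0.5],[[-0.31,0.04,0.49],0,0.5],[[-0.31,0.04,0.49],0,0.5],[[-0.31,0.04,0.49],0,0.5]]' 30
python3 -m creep '[[[-0.1,0,0.17],0,0.5],[[-0.19,0,0.33],0,0.5],[[-0.26,0,0.45],0,0.5],[[-0.31,0,0.54],0,0.5],[[-0.31,0,0.54],0,0.5]]' 30
python3 - <<'E'
from h import *
go(car(-.0536,-.095,.118),187.5); 
E
```

```text
clock: 7.85
tcp_pos: [0.4819, 0.1248, 0.1638]
tool_rot: [-0.206, 3.134, -0.0]
contact_force: [-0.4, -0.2, -2.6]
gripper_width: 0.618
gripper_force: 30.0
clock: 8.48
tcp_pos: [0.5001, 0.1274, 0.1303]
tool_rot: [0.206, -3.134, 0.0]
contact_force: [-0.3, -0.2, -3.0]
gripper_width: 0.619
gripper_force: 30.0
t 8.47 tcp [0.5001 0.1274 0.1303] yaw 187.53 -> shift [-0.097  0.012  0.205] turn 0.01 F [-0.3 -0.2 -3. ] w 0.619 gf 30.0
```

```bash

python3 -m creep '[[[-0.04,0,0.07],0,0.5],[[-0.08,0,0.14],0,0.5],[[-0.1,0,0.2],0,0.5],[[-0.1,0,0.2],0,0.5],[[-0.1,0,0.2],0,0.5]]' 30
python3 -m creep '[[[0,0,0],0,0.64],[[0,0,0],0,0.67],[[0,0,0],0,0.7],[[0,0,0],0,0.72],[[0,0,0],0,0.72]]' 30
python3 - <<'E'
from h import *
Q,im,d=tilt("pics/w4.png"); disc(Q,d)
go(car(-.0536,-.095,.118),187.5); 
E
```

```text
clock: 9.1
tcp_pos: [0.5063, 0.1282, 0.1191]
tool_rot: [0.206, -3.135, -0.0]
contact_force: [-0.4, 0.6, -2.2]
gripper_width: 0.613
gripper_force: 30.0
clock: 9.72
tcp_pos: [0.5063, 0.1282, 0.1191]
tool_rot: [-0.206, 3.135, -0.0]
contact_force: [0.2, -0.7, 0.7]
gripper_width: 0.715
gripper_force: 0.0
pts 10948 [[-0.0265, -0.0188, -0.0193], [-0.0071, 0.0007, -0.009], [0.0127, 0.0195, 0.0036]]
tilt x,y deg [31.  -0.7] z at axis -0.0044
t 9.78 tcp [0.5063 0.1282 0.1191] yaw 187.54 -> shift [0.008 0.011 0.018] turn 0.01 F [-0.7 -0.7  0.1] w 0.724 gf 0.0
```

View pics/w4.png

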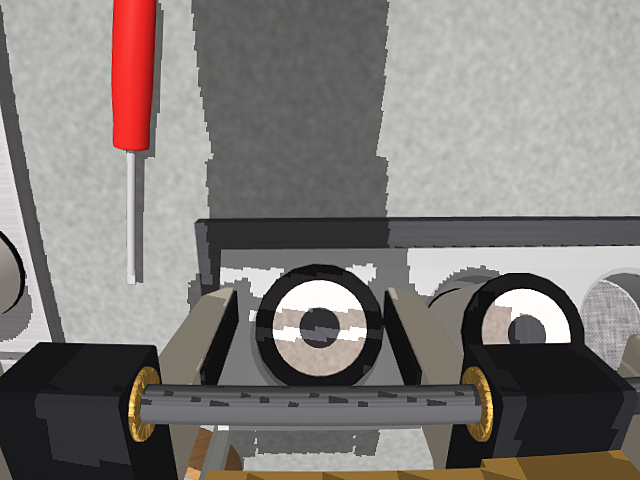

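```bash

python3 -m creep '[[[0.1,0,-0.3],0,0.72],[[0.3,0,-0.7],0,0.72],[[0.6,0,-1.2],-0.25,0.8],[[0.9,-0.5,-1.5],-0.25,1],[[0.9,-1.3,-1.5],-0.25,1]]' >/dev/null
python3 - <<'E'
from h import *
go([.614,-.280,.21],189)
E
```

```text
t 10.4 tcp [0.4634 0.044  0.2128] yaw 189.2 -> shift [-1.613 -5.731  0.059] turn 0.03 F [ 1.3 -0.6 -0.8] w 0.964 gf 0.0
```

```bash

python3 -m creep '[[[-0.1,-0.8,0],0,1],[[-0.3,-1.6,0],0,1],[[-0.6,-2.4,0],0,1],[[-0.9,-3.2,0],0,1],[[-1.1,-4,0],0,1]]' >/dev/null
python3 -m creep '[[[-0.2,-0.7,0],0,1],[[-0.4,-1.4,0],0,1],[[-0.52,-1.73,0],0,1],[[-0.52,-1.73,0.2],0,1],[[-0.52,-1.73,0.4],0,1]]' >/dev/null
python3 - <<'E'
from h import *
im,d=get_image("wrist"); c=camera_info("wrist")
for e in ells(im.min(2)>185,600,5000):
    if max(e[1])<1.35*min(e[1]): print(np.round(e[0],1),np.round(e[1],1),ray(c,[e[0]],.084))
go([.614,-.280,.060],189)
E
```

```text
[310.8 240.5] [56.5 59.1] [[ 0.61276491 -0.27949382  0.084     ]]
t 11.7 tcp [ 0.6117 -0.2789  0.1821] yaw 189.07 -> shift [-0.04  -0.029  2.035] turn 0.01 F [-0.9 -0.1 -1.1] w 0.998 gf 0.0
```

```bash

python3 -m creep '[[[-0.03,-0.02,0.5],0,1],[[-0.03,-0.02,1],0,1],[[-0.03,-0.02,1.5],0,1],[[-0.03,-0.02,1.9],0,1],[[-0.03,-0.02,2.02],0,1]]' 20 |head -2
python3 -m creep '[[[0,0,0],0,0.9],[[0,0,0],0,0.6],[[0,0,0],0,0.55],[[0,0,0],0,0.5],[[0,0,0],0,0.5]]' 20
python3 -m creep '[[[0,0,0],0,0.5],[[0,0,-0.5],0,0.5],[[0,0,-1],0,0.5],[[0,0,-1.5],0,0.5],[[0,0,-2],0,0.5]]' 20
python3 - <<'E'
from h import *
go([.449,-.170,.16],189)
E
```

```text
clock: 12.32
tcp_pos: [0.6132, -0.2794, 0.0614]
clock: 12.95
tcp_pos: [0.6155, -0.2812, 0.0647]
tool_rot: [-0.248, 3.131, -0.0]
contact_force: [-0.2, 3.7, 5.1]
gripper_width: 0.622
gripper_force: 20.0
clock: 13.58
tcp_pos: [0.6144, -0.2815, 0.1839]
tool_rot: [0.247, -3.131, -0.0]
contact_force: [0.6, -0.2, -2.1]
gripper_width: 0.624
gripper_force: 19.9
t 13.57 tcp [ 0.6144 -0.2815  0.1839] yaw 189.02 -> shift [2.431 2.267 0.402] turn 0.0 F [ 0.6 -0.2 -2.1] w 0.624 gf 19.9
```

```bash

python3 -m creep '[[[0.6,0.6,0],0,0.5],[[1.2,1.1,0],0,0.5],[[1.8,1.7,0],0,0.5],[[2.3,2.2,0],0,0.5],[[2.43,2.27,0],0,0.5]]' 20 |head -2
python3 -m creep '[[[0,0,0.5],0,0.5],[[0,0,1],0,0.5],[[0,0,1.5],0,0.5],[[0,0,1.8],0,0.5],[[0,0,1.87],0,0.5]]' 20 
python3 - <<'E'
from h import *
go([.449,-.170,.069],189)
E
```

```text
clock: 14.2
tcp_pos: [0.4477, -0.1685, 0.183]
clock: 14.82
tcp_pos: [0.449, -0.1697, 0.0704]
tool_rot: [0.247, -3.13, -0.002]
contact_force: [0.8, 0.6, -2.3]
gripper_width: 0.62
gripper_force: 19.9
t 14.82 tcp [ 0.449  -0.1697  0.0704] yaw 189.03 -> shift [ 0.    -0.005  0.024] turn 0.0 F [ 0.8  0.6 -2.3] w 0.62 gf 19.9
```

Same tilt against the tray wall as before, slightly less far.

```bash

python3 -m creep '[[[0.15,0,0.03],0,0.5],[[0.3,0,0.03],0,0.5],[[0.45,0,0.03],0,0.5],[[0.55,0,0],0,0.5],[[0.65,0,0],0,0.5]]' 20
python3 -m creep '[[[0.12,0,-0.02],0,0.5],[[0.24,0,-0.02],0,0.5],[[0.36,0,-0.01],0,0.5],[[0.48,0,0],0,0.5],[[0.58,0,0.01],0,0.5]]' 20
python3 -m creep '[[[0,0,-0.3],0,0.5],[[0,0,-0.8],0,0.5],[[0,0,-1.4],0,0.5],[[0,0,-2.1],0,0.5],[[0,0,-2.3],0,0.5]]' 30
python3 - <<'E'
from h import *
Q,im,d=tilt(); disc(Q,d)
go(car(-.16,.095,.22),187.5)
E
```

```text
clock: 15.45
tcp_pos: [0.4116, -0.1762, 0.0726]
tool_rot: [-0.247, 3.13, -0.001]
contact_force: [3.0, 0.7, -0.2]
gripper_width: 0.619
gripper_force: 20.0
clock: 16.08
tcp_pos: [0.3763, -0.1816, 0.0711]
tool_rot: [-0.247, 3.132, -0.001]
contact_force: [2.4, -0.5, 2.1]
gripper_width: 0.619
gripper_force: 20.0
clock: 16.7
tcp_pos: [0.3768, -0.1818, 0.2105]
tool_rot: [-0.247, 3.131, -0.002]
contact_force: [0.8, -0.6, -2.7]
gripper_width: 0.612
gripper_force: 30.0
pts 12560 [[-0.0177, -0.0195, -0.031], [0.0005, -0.0004, -0.0203], [0.0196, 0.019, -0.0072]]
tilt x,y deg [32.5  0.3] z at axis -0.0203
t 16.75 tcp [ 0.3769 -0.1819  0.2107] yaw 189.03 -> shift [-1.245  7.99  -0.166] turn 0.25 F [-0.  -0.4 -0.1] w 0.618 gf 30.0
```

```bash

python3 -m creep '[[[-0.1,0.8,-0.1],0,0.5],[[-0.2,1.6,-0.1],0,0.5],[[-0.4,2.4,-0.1],0,0.5],[[-0.5,3.2,-0.1],0,0.5],[[-0.6,4,-0.1],0.25,0.5]]' 30 |head -2
python3 -m creep '[[[-0.1,0.8,-0.1],0,0.5],[[-0.2,1.6,-0.1],0,0.5],[[-0.4,2.4,-0.1],0,0.5],[[-0.5,3.2,-0.1],0,0.5],[[-0.6,3.95,-0.1],0,0.5]]' 30 |head -2
python3 - <<'E'
from h import *
go(car(-.0771,.095,.1633),187.5)
E
```

```text
clock: 17.38
tcp_pos: [0.3729, 0.0626, 0.2123]
clock: 18.0
tcp_pos: [0.3777, 0.3018, 0.2179]
t 18.0 tcp [0.3777 0.3018 0.2179] yaw 187.56 -> shift [-1.351  0.03   0.905] turn 0.01 F [ 1.   0.2 -1.9] w 0.616 gf 30.0
```

```bash

python3 -m creep '[[[-0.5,0.03,0],0,0.5],[[-1,0.03,0.1],0,0.5],[[-1.3,0.03,0.4],0,0.5],[[-1.35,0.03,0.8],0,0.5],[[-1.35,0.03,0.9],0,0.5]]' 30
python3 - <<'E'
from h import *
Q,im,d=tilt(); disc(Q,d)
go(car(-.0771,.095,.1633),187.5); go(car(-.0531,.095,.1217),187.5)
E
```

```text
clock: 18.62
tcp_pos: [0.4569, 0.3118, 0.1621]
tool_rot: [0.205, -3.128, 0.006]
contact_force: [-0.6, 0.4, -2.5]
gripper_width: 0.619
gripper_force: 30.0
pts 12539 [[-0.0177, -0.0194, -0.031], [0.0004, -0.0004, -0.0204], [0.0196, 0.019, -0.0071]]
tilt x,y deg [32.5  0.3] z at axis -0.0202
t 18.68 tcp [0.4571 0.3121 0.1628] yaw 187.53 -> shift [-0.014  0.033 -0.008] turn 0.0 F [ 0.7  0.1 -1.8] w 0.623 gf 30.0
t 18.68 tcp [0.4571 0.3121 0.1628] yaw 187.53 -> shift [-0.419  0.034  0.683] turn 0.0 F [ 0.7  0.1 -1.8] w 0.623 gf 30.0
```

```bash

python3 -m creep '[[[-0.1,0.03,0.16],0,0.5],[[-0.2,0.03,0.33],0,0.5],[[-0.27,0.03,0.44],0,0.5],[[-0.32,0.03,0.52],0,0.5],[[-0.32,0.03,0.52],0,0.5]]' 30 | grep -E "tcp|contact"
python3 -m creep '[[[-0.04,0,0.06],0,0.5],[[-0.07,0,0.11],0,0.5],[[-0.1,0,0.17],0,0.5],[[-0.1,0,0.17],0,0.5],[[-0.1,0,0.17],0,0.5]]' 30| grep -E "tcp|contact"
python3 - <<'E'
from h import *
go(car(-.0531,.095,.1217),187.5)
E
```

```text
tcp_pos: [0.478, 0.3176, 0.1354]
contact_force: [0.4, -0.1, -2.8]
tcp_pos: [0.484, 0.3185, 0.1257]
contact_force: [0.7, -1.1, -1.5]
t 19.93 tcp [0.484  0.3185 0.1257] yaw 187.54 -> shift [ 0.044 -0.015  0.066] turn 0.01 F [ 0.7 -1.1 -1.5] w 0.615 gf 30.0
```

```bash

python3 -m creep '[[[0.04,-0.01,0.03],0,0.5],[[0.04,-0.01,0.06],0,0.5],[[0.04,-0.01,0.06],0,0.5],[[0.04,-0.01,0.06],0,0.5],[[0.04,-0.01,0.06],0,0.5]]' 30| grep -E "tcp|contact"
python3 -m creep '[[[0,0,0],0,0.64],[[0,0,0],0,0.67],[[0,0,0],0,0.7],[[0,0,0],0,0.72],[[0,0,0],0,0.72]]' 30
python3 - <<'E'
from h import *
Q,im,d=tilt(); k=disc(Q,d)
o=get_obs(); v=o["tcp_pos"]-O; dx=v@cx
print("dx",dx,"top z at axis",o["tcp_pos"][2]-k[2],"expected seated",.1295-(-.043-dx)*np.tan(np.pi/6))
E
```

```text
tcp_pos: [0.4817, 0.3176, 0.1221]
contact_force: [-0.0, 0.0, -2.7]
clock: 21.18
tcp_pos: [0.4817, 0.3176, 0.1221]
tool_rot: [-0.206, 3.135, 0.0]
contact_force: [-0.9, -0.1, -0.7]
gripper_width: 0.719
gripper_force: 0.0
pts 11032 [[-0.026, -0.0189, -0.0171], [-0.006, 0.0006, -0.0065], [0.0145, 0.0193, 0.0064]]
tilt x,y deg [30.8 -0.5] z at axis -0.0026
dx -0.05286271907869516 top z at axis 0.12458415873554253 expected seated 0.12380575648497369
```

```bash

python3 -m creep '[[[0.1,0,-0.3],0,0.72],[[0.3,0,-0.7],0,0.72],[[0.8,0,-1.2],0,0.8],[[1.5,0,-1.5],0,0.8],[[2.2,0,-1.6],0,0.8]]' >/dev/null
python3 -m creep '[[[0,0.7,-0.3],0,0.8],[[0,1.4,-0.5],0,0.8],[[0,2.1,-0.5],0,0.8],[[0,2.8,-0.5],0,0.8],[[0,2.8,-0.5],0,0.8]]' |head -2
python3 - <<'E'
from h import *
im,d=get_image("top")
for e in ells(im.min(2)>175,150,1500):
    if 150<e[0][0]<480 and max(e[1])<1.3*min(e[1]): 
        p=ray("top",[e[0]],.084 if e[0][0]>300 else .1295); v=p-O; print(np.round(e[0],1),p.round(4),"car",(v@cx).round(4),(v@cy).round(4))
a=cv2.resize(im[180:370,80:500],None,fx=1.9,fy=1.9)
s,_=get_image("scene"); b=cv2.resize(s[210:400,190:610],None,fx=1.9,fy=1.5)
cv2.imwrite("pics/end.png",np.vstack([a,b[:, :a.shape[1]]])[:600,:,::-1])
E
```

```text
clock: 22.48
tcp_pos: [0.3276, 0.4689, 0.2489]
[170.  304.6] [[0.4846 0.3194 0.1295]] car [-0.0497] [0.0967]
[215. 295.] [[0.5025 0.225  0.1295]] car [-0.0443] [0.0008]
[260.1 289.9] [[0.5107 0.1313 0.1295]] car [-0.0484] [-0.0931]
[385.5 262.2] [[ 0.5677 -0.1336  0.084 ]] car [-0.0265] [-0.3633]
[372.6 138.2] [[ 0.8499 -0.1189  0.084 ]] car [0.2552] [-0.3855]
```

View pics/end.png

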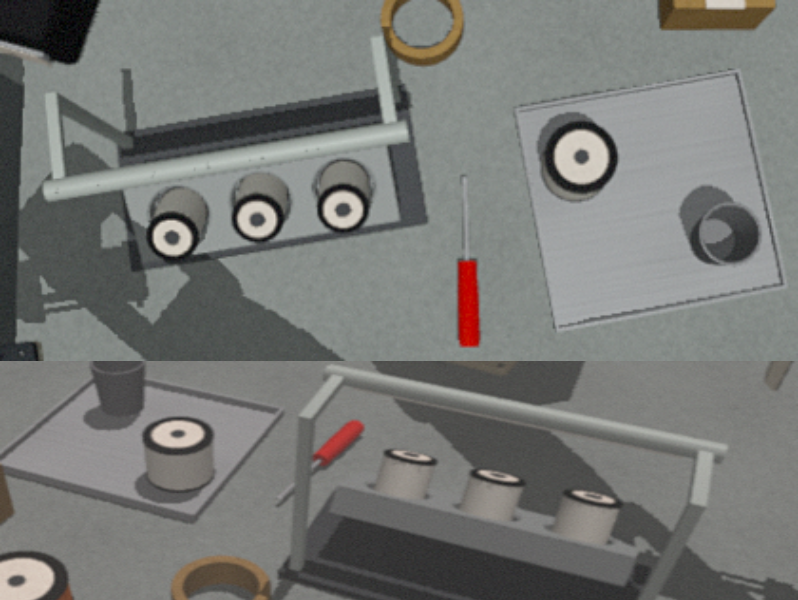

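Both spools stand in the outer wells like the loaded one between them. They sit about 5 mm towards the lower side of their wells, which is within the 5 mm play and the 12 mm limit. The wide spool, cup, tape core and screwdriver are where they were.

```bash
python3 -c "
from rig import *
print(sign_off())"
```

```text
the job is handed in; nothing more can be done
None
```

Both narrow spools are seated in the two empty wells, the bystanders showed no visible movement, and the job was handed in at about 22.6 s of the 64 s allowed; the sign-off gave no verdict.

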